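Pick the sound plate-lift spring on the load tester

ROBOT

A 6-joint arm with a two-finger parallel gripper is mounted at the origin on the work surface. World frame = base frame: x ahead of the robot, y to its left, z up, the work surface at z = 0. Lengths are in m, angles in degrees, forces in N, time in s.
With the tool pointing down it reaches from about 0.3 to 0.75 m from the base axis. Payload 8.5 kg.
Tool frame: the origin (TCP) lies between the finger pads; the fingertips stand 14 mm ahead of it and the grasp point (between the pads) lies 5 mm behind it; z points along the fingers, y is the direction in which the jaws open and shut (so a half turn about z gives the same grasp; the last joint's range is limited). The gripper opens to 85 mm and grips with 20 to 120 N. Pads are 22 mm wide; open, the fingers measure 114 mm over their backs; the gripper's body (76 mm by 85 mm) begins 54 mm behind the grasp point. The pads swing forward as they close: fully open they stand 13 mm farther back than shut.
Start: joints at [-82.351, 21.807, 74.336, -0, 83.858, -12.336], TCP at [0.188, -0.517, 0.245] pointing down, gripper open.
Joint ranges: [-178.18, 178.18], [-50.72, 133.34], [12.68, 142.11], [-81.47, 261.47], [9.98, 163.14], [-165.26, 165.26]. Speed limits (degrees/s): [136.94, 136.94, 180, 180, 180, 180].

INTERFACE

Orientations are given as a 3x3 rotation matrix whose columns are the frame's x, y, z axes.
In Python, from rig import env gives the robot as it stands.
- The arm moves only by the tool move_arm, never from a script. Its argument "series" is a list of rows, each a list of 3 entries, a list of its own where there are three numbers: the closure in counts, from 0 (fully open) to 255 (shut), then the shift along the world's x, y, z in cm, then the turn, a rotation vector about the world's x, y, z in degrees. A call has 1 to 10 rows; each row shifts and turns the commanded pose from where the row before left it; what a row does not reach is not made up. A row lasts 1/12 s, in which the tool goes at most 41.7 mm and 7.16 degrees, less where a joint would pass 70% of its speed; a pose out of reach is approached as far as the arm can. A call is refused whole if a number of a shift passes 4.17 or a number of a turn 7.16, either way. A call with a gripper value outside its range is refused whole. The fingers move at their own pace and stop on an object; "newtons" is the grip in N (left out, the last holds). Time passes only in rows, so rows that do not move let the fingers close. It gives the time, the measured TCP pose, the force and the opening at its end, in the units of the state.
- env.observe(): the state, without advancing time (a new reading comes with each control period).
- env.get_image(name): name is "scene" or "top" or "wrist"; returns a dict with "color" (384x512x3 uint8, red, green, blue), "fx", "fy", "cx", "cy" (pixels), "position" and "orientation" of the camera in the world. Camera axes: x right, y down, z forward; pixel columns grow to the right and rows downward; lengths in m; the calibration is good to about 2 mm. The wrist camera is an equidistant fisheye: a pixel r from the principal point sees the ray r / f radians off the axis. A picture is of the moment at which its call begins. There is no depth.
- env.close_job(): hands the job in, once; it reports no verdict.
The state is a dict: "time_s": time; "q": joint angles; "qvel": joint speeds; "joint_efforts": joint torques, N m; "position": TCP position; "tool_rot": TCP orientation; "ft_force": force on the tool from outside, world axes, zero at the start; "wrist_torque": the same for the moment, N m; "grip_width": finger opening in m.
Only numpy, scipy, OpenCV 4.12 (cv2) and the standard library are available. Lean on these libraries where they do the work, as an engineer would, in place of code of your own. Each camera call takes 0.05 s, during which the arm holds its last target. There are 200 camera calls.

TASK

Three look-alike lift springs stand on the spring tester: one is sound, one is tired, one is far too stiff. Press them down one at a time until the top of the cap is level with the top edge of the gauge bar and feel the load (the sound one gives about 12 N there, the tired one about half of that, and the stiff one would pass 20 N before it gets there), never loading the tester with more than 20 N; hold the sound one at the bar for a full second. Then lift that spring off, set it upright and fully home over the guide pin of the dispenser base, and leave the other two standing on the tester and the tumblers and bowl undisturbed.

Things in the scene. Friction and masses are not known exactly. Their poses are not given: they have to be found in the camera images.
- tester: fixed spring tester, grey base 150 x 290 mm; no display, the load is what the robot feels. Origin under the base's centre, own y along the row of springs, own x away from the gauge bar. Steel load plate, top 30 mm above the table, with spigots (21 mm across, 14 mm high, tapered) at own x +15, own y -90, 0, +90 mm; a spring stands over each
- mark (a point): middle of the top edge of the straight aluminium gauge bar (286 mm long, 6 mm thick, 8 mm high) at own x -60 mm of the tester, on two 10 mm posts at own y -135 and +135 mm reaching 84 mm above the table. Its height is the marked height, 14 to 18 mm below the top of an unpressed spring, set anew each time
- spring_a_mid (a point): one of three look-alike springs (which is sound, tired or stiff must be felt): steel coil 36 mm across, 60 mm tall, 120 g, open bore 25 mm wide from below. This point is on the axis, 30 mm above the foot; own z points up the spring. It can be gripped round the coils here
- spring_b_mid (a point): the second spring, same look, size and point as the first
- spring_c_mid (a point): the third spring, same look, size and point as the first
- spring_a_top (a point): centre of the upper face of the first spring's flat steel cap (36 mm across, 6 mm thick). The cap goes straight down with a push, up to 24 mm, and springs back; the force grows evenly with travel from a slight preload of 0.4 N
- spring_b_top (a point): centre of the upper face of the cap of the second spring
- spring_c_top (a point): centre of the upper face of the cap of the third spring
- pin_foot (a point): dispenser base: fixed round steel disc 110 mm across, 12 mm thick, with an upright guide pin in its middle, 21 mm across, 30 mm high, tapered top. This point is the foot of the pin on the disc's upper face, where the foot of a spring rests when fully home (its mid point is then 30 mm above)
- tumbler1: bystander: open steel tumbler 68 mm across, 100 mm tall; origin under its centre
- tumbler2: bystander: a like steel tumbler; origin under its centre
- katori: bystander: small steel bowl 90 mm across, 40 mm tall; origin under its centre
There are look-alikes about, which are no part of the job. Leave any brown or green look-alike of the part that bears spring_b_mid alone.

How it is judged (in metres and radians):
On the way:
1. a spring on the tester is held with its cap top level with the gauge bar's top edge (within 2.5 mm) while it loads the tester with 9.6 to 18 N, as only the sound one does (((z of spring_a_top in the frame of mark between -0.0025 and 0.0025 m and contact force between spring_a and tester between 9.6 and 18 N and angle between spring_a_mid's own z axis and vertical below 0.08 rad) or (z of spring_b_top in the frame of mark between -0.0025 and 0.0025 m and contact force between spring_b and tester between 9.6 and 18 N and angle between spring_b_mid's own z axis and vertical below 0.08 rad) or (z of spring_c_top in the frame of mark between -0.0025 and 0.0025 m and contact force between spring_c and tester between 9.6 and 18 N and angle between spring_c_mid's own z axis and vertical below 0.08 rad))), for 0.5 s.
At the end, for the whole second after the job is handed in: the sound spring (the judge tells it by 0.1 mm of free height) stands upright (4 degrees), unpressed, fully home over the guide pin (within 3 mm in height, 4 mm sideways); the other two stand upright on their own spigots, within 6 mm of where they began (angle between each of spring_a_mid, spring_b_mid, spring_c_mid's own z axis and vertical below 0.07 rad and ((z of spring_a_top in the frame of spring_a_mid between 0.02995 and 0.03005 m and horizontal distance between spring_a_mid and pin_foot below 0.004 m and z of spring_a_mid in the frame of pin_foot between 0.027 and 0.033 m and distance of each of spring_b_mid, spring_c_mid from where it was at the start of the episode below 0.006 m) or (z of spring_b_top in the frame of spring_b_mid between 0.02995 and 0.03005 m and horizontal distance between spring_b_mid and pin_foot below 0.004 m and z of spring_b_mid in the frame of pin_foot between 0.027 and 0.033 m and distance of each of spring_a_mid, spring_c_mid from where it was at the start of the episode below 0.006 m) or (z of spring_c_top in the frame of spring_c_mid between 0.02995 and 0.03005 m and horizontal distance between spring_c_mid and pin_foot below 0.004 m and z of spring_c_mid in the frame of pin_foot between 0.027 and 0.033 m and distance of each of spring_a_mid, spring_b_mid from where it was at the start of the episode below 0.006 m))); the robot touches nothing.
It fails at once if the tester is loaded with clearly more than 20 N (over 21 N) through any spring (contact force between any of spring_a, spring_b, spring_c and tester above 21 N).
It fails at once if a tumbler or the bowl is pushed more than 30 mm or knocked over (distance of any of tumbler1, tumbler2, katori from where it was at the start of the episode above 0.03 m or angle between any of tumbler1, tumbler2, katori's own z axis and vertical above 0.5 rad).
It also fails if it takes over 58 s, if anything falls off the work surface, if the arm or the gripper's body presses on something with over 40 N, if the wrist force passes 120 N, or if a joint passes its speed limit or range.

## Working session

There is one attempt and no reset: what is moved stays moved. The work goes in short steps, Python scripts to look and compute and a tool call to move; the robot and the scene stay as the last step left them, time stands still between calls to the robot, and variables do not carry over. Pictures are saved under pics/ and viewed, and the job is handed in when it is done.

Besides the shell and the picture viewer there is one more tool, called by a JSON object that holds its "fn" and its "kwargs", one argument or row to a line. move_arm: Moves the arm, as the interface text tells. Its arguments: {"type":"object","properties":{"series":{"type":"array","items":{"type":"array"}},"newtons":{"type":"number"}},"required":["series"]}

```bash
mkdir -p pics; ls
python3 - <<'E'
from rig import env
import cv2,json
s=env.observe();print({k:s[k] for k in('time_s','position','ft_force','grip_width')})
for n in('scene','top','wrist'):
    i=env.get_image(n);cv2.imwrite(f'pics/{n}0.png',i['color'][...,::-1]);print(n,i['fx'],i['fy'],i['cx'],i['cy'],i['position'],i['orientation'])
E
```

```text
pics
{'time_s': 0.0, 'position': array([ 0.18794391, -0.51661441,  0.24470049]), 'ft_force': array([ 1.04687762, -0.37350781,  0.1120126 ]), 'grip_width': 0.08572349193632069}
scene 473.72095928961807 473.72095928961807 249.2203336580999 194.8889937209765 [1.00005871 0.71466454 0.77823026] [[-0.8808995   0.26921541 -0.38928029]
 [ 0.47282628  0.53747091 -0.6982552 ]
 [ 0.02124577 -0.7991546  -0.60074998]]
top 466.67072450665285 466.67072450665285 256.91757265072823 190.07074902654358 [ 0.4161596  -0.07830298  1.33679904] [[-2.20107858e-02 -9.89912357e-01  1.39960892e-01]
 [-9.99757728e-01  2.17792258e-02 -3.18609340e-03]
 [ 1.05713363e-04 -1.39997112e-01 -9.90151906e-01]]
wrist 297.3186396354542 297.3186396354542 257.1589842678024 190.36288236488303 [ 0.25338404 -0.49182886  0.37383683] [[ 3.41600034e-01 -9.02821409e-01 -2.61195176e-01]
 [-9.39845368e-01 -3.28237493e-01 -9.46088452e-02]
 [-3.19158738e-04  2.77801461e-01 -9.60638458e-01]]
```

View pics/scene0.png

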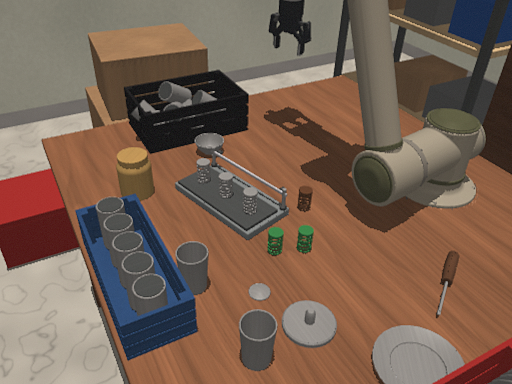

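View pics/top0.png

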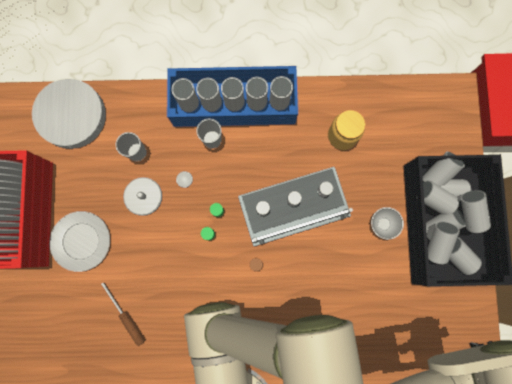

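View pics/wrist0.png

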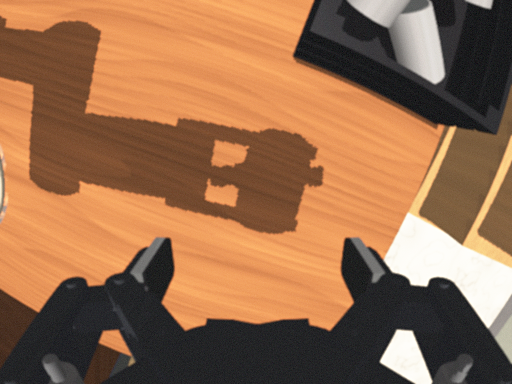

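The top view shows the caps at about (263,208), (295,198) and (327,188), the bar from (253,240) to (350,211), and the pin disc at (142,196). Next I'll turn these into positions.

```bash
cat > h.py <<'E'
import numpy as np,cv2
from rig import env
def ray(i,u,v):
    x,y=(u-i['cx'])/i['fx'],(v-i['cy'])/i['fy']
    return np.array(i['position']),np.array(i['orientation'])@np.array([x,y,1.])
def fray(i,u,v):
    dx,dy=(u-i['cx'])/i['fx'],(v-i['cy'])/i['fy'];r=np.hypot(dx,dy)
    s=np.sinc(r/np.pi)
    return np.array(i['position']),np.array(i['orientation'])@np.array([dx*s,dy*s,np.cos(r)])
def plane(o,d,z): return o+d*(z-o[2])/d[2]
def proj(i,p,fish=False):
    c=np.array(i['orientation']).T@(np.array(p)-i['position'])
    if fish:
        t=np.arctan2(np.hypot(c[0],c[1]),c[2]);n=np.hypot(c[0],c[1])+1e-12
        return i['cx']+i['fx']*t*c[0]/n,i['cy']+i['fy']*t*c[1]/n
    return i['cx']+i['fx']*c[0]/c[2],i['cy']+i['fy']*c[1]/c[2]
def blobs(img,lo,a0,a1,roi):
    x0,y0,x1,y1=roi;hsv=cv2.cvtColor(img,cv2.COLOR_RGB2HSV)
    m=((hsv[...,2]>lo)&(hsv[...,1]<40)).astype(np.uint8)
    k=np.zeros_like(m);k[y0:y1,x0:x1]=m[y0:y1,x0:x1]
    n,l,s,c=cv2.connectedComponentsWithStats(k,connectivity=4)
    return [(c[j],s[j]) for j in range(1,n) if a0<s[j][4]<a1]
E
python3 - <<'E'
from h import *
i=env.get_image('top');im=i['color']
for lo in(170,200):
  for c,s in blobs(im,lo,40,4000,(100,160,360,250)): print(lo,c,s,plane(*ray(i,*c),.09),plane(*ray(i,*c),.012))
cv2.imwrite('pics/topz.png',cv2.resize(im[165:250,225:365,::-1],None,fx=5,fy=5,interpolation=cv2.INTER_CUBIC))
cv2.imwrite('pics/pinz.png',cv2.resize(im[165:225,110:175,::-1],None,fx=6,fy=6,interpolation=cv2.INTER_CUBIC))
j=env.get_image('scene')
cv2.imwrite('pics/scz.png',cv2.resize(j['color'][140:240,165:295,::-1],None,fx=6,fy=6,interpolation=cv2.INTER_CUBIC))
E
```

```text
170 [295.87527594 219.16335541] [239 167 113  75 906] [ 0.51153716 -0.18476046  0.09      ] [ 0.517504   -0.19142046  0.012     ]
170 [184.01104972 179.00552486] [177 172  15  15 181] [0.62698727 0.11435071 0.09      ] [0.64017669 0.12640316 0.012     ]
170 [141.95131451 195.77799416] [ 124  178   37   37 1027] [0.58368788 0.22761736 0.09      ] [0.59416849 0.24675579 0.012     ]
170 [325.93233083 187.70676692] [320 182  13  13 133] [ 0.5947445  -0.26876802  0.09      ] [ 0.60591681 -0.28068355  0.012     ]
170 [294.17647059 197.36764706] [288 191  14  14 136] [ 0.57035558 -0.18216726  0.09      ] [ 0.58000211 -0.18866503  0.012     ]
170 [262.36428571 207.12142857] [256 201  14  13 140] [ 0.54586187 -0.09591504  0.09      ] [ 0.55397607 -0.09701686  0.012     ]
170 [299.2987013  229.64935065] [265 218  74  24 154] [ 0.48335997 -0.19294313  0.09      ] [ 0.48756404 -0.20011504  0.012     ]
170 [103.44545455 236.49090909] [100 219   9  31 220] [0.47666979 0.32868245 0.09      ] [0.48045532 0.35414354 0.012     ]
200 [184.         179.49019608] [180 176   9   9  51] [0.62565815 0.11438081 0.09      ] [0.63876442 0.12643514 0.012     ]
200 [141.9284141  195.63105727] [124 178  36  36 908] [0.58408849 0.227684   0.09      ] [0.59459415 0.24682661 0.012     ]
200 [325.95192308 187.875     ] [321 183  11  11 104] [ 0.59428456 -0.2688013   0.09      ] [ 0.6054281  -0.28071891  0.012     ]
200 [294.3826087  197.45217391] [289 192  12  12 115] [ 0.57011416 -0.1827145   0.09      ] [ 0.57974558 -0.18924651  0.012     ]
200 [262.45378151 207.31092437] [257 202  12  12 119] [ 0.54534566 -0.09614313  0.09      ] [ 0.55342756 -0.09725921  0.012     ]
200 [298.96043165 225.28057554] [252 210  96  32 278] [ 0.49501398 -0.19244439  0.09      ] [ 0.49994712 -0.1995851   0.012     ]
```

View pics/topz.png

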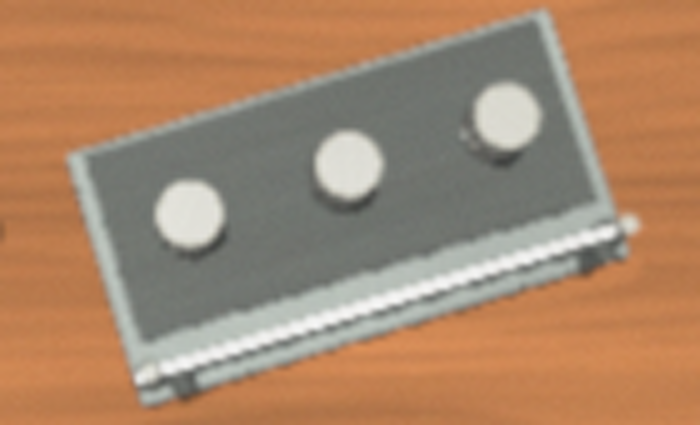

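View pics/pinz.png

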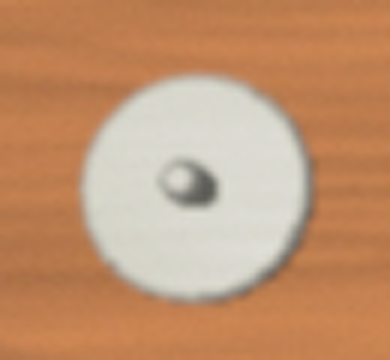

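View pics/scz.png

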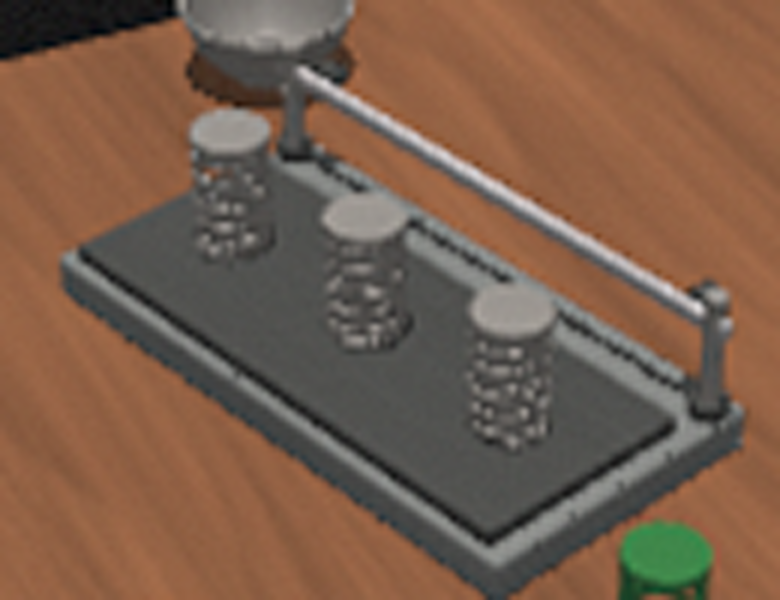

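Run:
```python
from h import *
s=env.observe();print(s['time_s'],np.round(s['tool_rot'],3),s['position'])
e=np.array([.962,.273]);f=np.array([-.273,.962]);M=np.array([.570,-.1825])
# pin top triangulation check in top & scene
i=env.get_image('top')
print('pin top pred',[proj(i,[.5943,.2468,z]) for z in(.012,.042)])
for t in(-.135,0,.135):print('bar pt',M-.075*e+t*f,proj(i,[*(M-.075*e+t*f),.074]))
```

```text
0.25 [[ 0.94   0.342 -0.   ]
 [ 0.342 -0.94   0.001]
 [ 0.    -0.001 -1.   ]] [ 0.18795186 -0.51676625  0.24505923]
pin top pred [(np.float64(141.93643376124163), np.float64(195.73276526265252)), (np.float64(139.32224647689776), np.float64(194.3607400680936))]
bar pt [ 0.534705 -0.332845] (np.float64(349.583409313297), np.float64(209.90973781962674))
bar pt [ 0.49785  -0.202975] (np.float64(302.2872246231633), np.float64(224.53202566667443))
bar pt [ 0.460995 -0.073105] (np.float64(254.5716040581104), np.float64(239.2839880770432))
```

{"fn": "move_arm", "kwargs": {
  "series": [
    [255,[2.7,2.7,0],[0,0,-1]],
    [255,[2.7,2.7,-0.5],[0,0,-1]],
    [255,[2.7,2.7,-1],[0,0,-1]],
    [255,[2.7,2.7,-1],[0,0,-1]],
    [255,[2.7,2.7,-1],[0,0,0]],
    [255,[2.7,2.7,-1],[0,0,0]],
    [255,[2.7,2.7,-1],[0,0,0]],
    [255,[2.7,2.7,-1],[0,0,0]],
    [255,[2.7,2.7,-1],[0,0,0]],
    [255,[2.7,2.7,0],[0,0,0]]
  ],
  "newtons": 40
}}

```text
time_s: 1.13
position: [0.4585, -0.2448, 0.1686]
tool_rot: [[0.961, 0.275, -0.002], [0.275, -0.961, 0.002], [-0.002, -0.003, -1.0]]
ft_force: [0.3, -0.5, -0.3]
grip_width: 0.0004
```

{"fn": "move_arm", "kwargs": {
  "series": [
    [255,[2,2.2,-1],[0,0,0]],
    [255,[2,2.2,-2],[0,0,0]],
    [255,[0,0,-2.4],[0,0,0]],
    [255,[0,0,-1.6],[0,0,0]],
    [255,[0,0,-0.5],[0,0,0]],
    [255,[0,0,0],[0,0,0]]
  ]
}}

```text
time_s: 1.63
position: [0.4976, -0.2026, 0.0944]
tool_rot: [[0.961, 0.275, -0.002], [0.275, -0.961, 0.001], [-0.002, -0.002, -1.0]]
ft_force: [-0.2, -0.8, -0.2]
grip_width: 0.0003
```

Run:
```python
from h import *
i=env.get_image('wrist');cv2.imwrite('pics/w1.png',i['color'][...,::-1])
j=env.get_image('scene');cv2.imwrite('pics/s1.png',cv2.resize(j['color'][60:260,130:330,::-1],None,fx=3,fy=3))
s=env.observe();print(s['time_s'],s['position'],s['ft_force'])
```

```text
1.7333 [ 0.49821704 -0.20341312  0.09616145] [-0.78650789 -0.50712007  0.73188887]
```

View pics/w1.png

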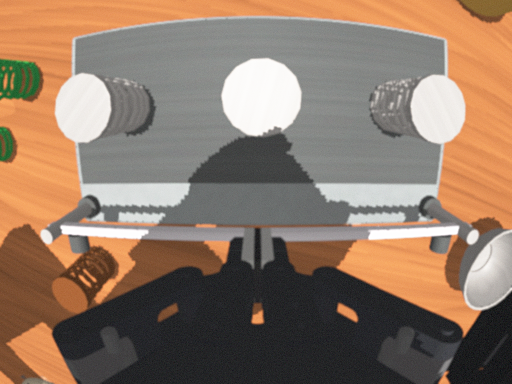

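View pics/s1.png

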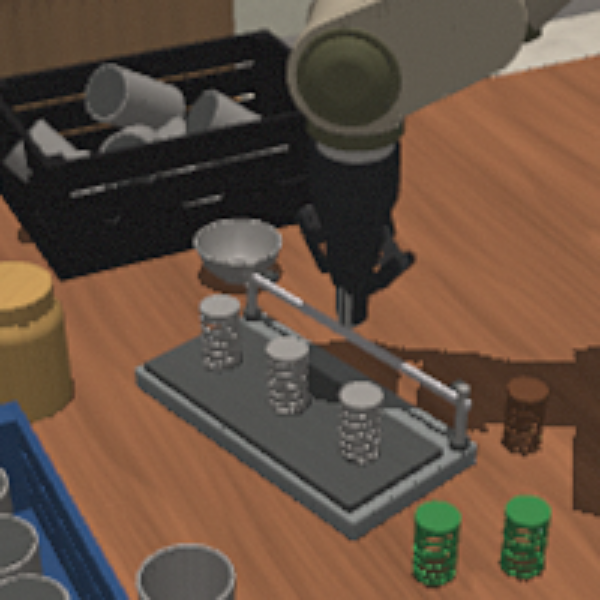

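Run:
```python
from h import *
P=[];F=[]
for k in range(3):
    i=env.get_image('wrist');s=env.observe();P.append(s['position']);F.append(s['ft_force'])
print(np.round(P,4),np.round(F,2))
for c,s in blobs(i['color'],225,800,9000,(40,20,480,180)): print(c,s,plane(*fray(i,*c),.09))
for u,v in[(100,231),(180,232),(340,232),(410,231)]: print(plane(*fray(i,u,v),.074))
for t in(-.08,0,.08):
    q=[.49785-.273*t,-.203+.962*t]; print([np.round(proj(i,[*q,z],True),1) for z in(.072,.076)])
```

```text
[[ 0.4983 -0.2035  0.0965]
 [ 0.4983 -0.2035  0.0965]
 [ 0.4983 -0.2034  0.0964]] [[ 0.06  0.24  0.06]
 [-0.16 -0.46 -0.03]
 [ 0.13 -0.23  0.29]]
[258.47208897  97.82272133] [ 220   61   78   76 4586] [ 0.56933449 -0.18283652  0.09      ]
[ 82.82633053 108.59978992] [  56   75   55   68 2856] [ 0.54484587 -0.09734244  0.09      ]
[433.24750357 108.98002853] [ 407   76   54   67 2804] [ 0.59370304 -0.26864643  0.09      ]
[ 0.47154848 -0.10940726  0.074     ]
[ 0.48737622 -0.15993985  0.074     ]
[ 0.51229614 -0.24792627  0.074     ]
[ 0.52390628 -0.29299508  0.074     ]
[array([389.4, 231.4]), array([392., 234.])]
[array([257.7, 234.2]), array([257.7, 237.2])]
[array([125.4, 231.3]), array([122.9, 234. ])]
```

{"fn": "move_arm", "kwargs": {
  "series": [
    [255,[0,0,-0.1],[0,0,0]],
    [255,[0,0,-0.1],[0,0,0]],
    [255,[0,0,-0.1],[0,0,0]],
    [255,[0,0,0],[0,0,0]]
  ]
}}

```text
time_s: 2.22
position: [0.4979, -0.2028, 0.0922]
tool_rot: [[0.961, 0.275, -0.0], [0.275, -0.961, 0.0], [-0.0, -0.0, -1.0]]
ft_force: [-0.0, 0.1, 0.8]
grip_width: -0.0002
```

{"fn": "move_arm", "kwargs": {
  "series": [
    [255,[0,0,-0.1],[0,0,0]],
    [255,[0,0,0],[0,0,0]],
    [255,[0,0,0],[0,0,0]]
  ]
}}

```text
time_s: 2.47
position: [0.498, -0.2028, 0.0913]
tool_rot: [[0.961, 0.275, -0.0], [0.275, -0.961, 0.0], [-0.0, -0.0, -1.0]]
ft_force: [-0.1, 0.3, 0.1]
grip_width: -0.0001
```

{"fn": "move_arm", "kwargs": {
  "series": [
    [255,[0,0,-0.1],[0,0,0]],
    [255,[0,0,0],[0,0,0]],
    [255,[0,0,0],[0,0,0]]
  ]
}}

```text
time_s: 2.72
position: [0.4979, -0.2028, 0.0903]
tool_rot: [[0.961, 0.275, -0.0], [0.275, -0.961, 0.0], [-0.0, -0.0, -1.0]]
ft_force: [0.1, 0.0, -0.0]
grip_width: -0.0001
```

{"fn": "move_arm", "kwargs": {
  "series": [
    [255,[0,0,-0.1],[0,0,0]],
    [255,[0,0,0],[0,0,0]],
    [255,[0,0,0],[0,0,0]]
  ]
}}

```text
time_s: 2.97
position: [0.4979, -0.2029, 0.0893]
tool_rot: [[0.961, 0.275, -0.0], [0.275, -0.961, 0.0], [-0.0, -0.0, -1.0]]
ft_force: [-0.3, -0.7, 0.3]
grip_width: 0.0001
```

{"fn": "move_arm", "kwargs": {
  "series": [
    [255,[0,0,-0.1],[0,0,0]],
    [255,[0,0,0],[0,0,0]],
    [255,[0,0,0],[0,0,0]]
  ]
}}

```text
time_s: 3.22
position: [0.4979, -0.2028, 0.0883]
tool_rot: [[0.961, 0.275, -0.0], [0.275, -0.961, 0.0], [-0.0, -0.0, -1.0]]
ft_force: [-0.9, -0.1, -0.0]
grip_width: -0.0001
```

{"fn": "move_arm", "kwargs": {
  "series": [
    [255,[0,0,-0.1],[0,0,0]],
    [255,[0,0,0],[0,0,0]],
    [255,[0,0,0],[0,0,0]]
  ]
}}

```text
time_s: 3.47
position: [0.4979, -0.2029, 0.0872]
tool_rot: [[0.961, 0.275, -0.0], [0.275, -0.961, 0.0], [-0.0, -0.0, -1.0]]
ft_force: [-0.6, -0.1, 0.4]
grip_width: 0.0
```

{"fn": "move_arm", "kwargs": {
  "series": [
    [255,[0,0,-0.05],[0,0,0]],
    [255,[0,0,0],[0,0,0]],
    [255,[0,0,0],[0,0,0]]
  ]
}}

```text
time_s: 3.72
position: [0.4979, -0.2028, 0.0868]
tool_rot: [[0.961, 0.275, -0.0], [0.275, -0.961, 0.0], [-0.0, -0.0, -1.0]]
ft_force: [-0.2, -0.1, -0.4]
grip_width: -0.0002
```

{"fn": "move_arm", "kwargs": {
  "series": [
    [255,[0,0,-0.05],[0,0,0]],
    [255,[0,0,0],[0,0,0]],
    [255,[0,0,0],[0,0,0]]
  ]
}}

```text
time_s: 3.97
position: [0.498, -0.2029, 0.0864]
tool_rot: [[0.961, 0.275, 0.0], [0.275, -0.961, -0.0], [0.0, 0.0, -1.0]]
ft_force: [0.7, 0.5, 1.5]
grip_width: 0.0001
```

{"fn": "move_arm", "kwargs": {
  "series": [
    [255,[0,0,-0.05],[0,0,0]],
    [255,[0,0,0],[0,0,0]],
    [255,[0,0,0],[0,0,0]]
  ]
}}

```text
time_s: 4.22
position: [0.4981, -0.2029, 0.0864]
tool_rot: [[0.961, 0.275, 0.0], [0.275, -0.961, -0.0], [0.0, 0.001, -1.0]]
ft_force: [-1.3, 1.0, 5.6]
grip_width: -0.0002
```

Run:
```python
from h import *
i=env.get_image('wrist');cv2.imwrite('pics/w2.png',cv2.resize(i['color'][180:290,180:340,::-1],None,fx=5,fy=5))
s=env.observe();print(s['time_s'],s['position'],s['ft_force'])
```

```text
4.2667 [ 0.49802992 -0.20291375  0.08635279] [-1.00948879  0.55174554  5.9412301 ]
```

View pics/w2.png

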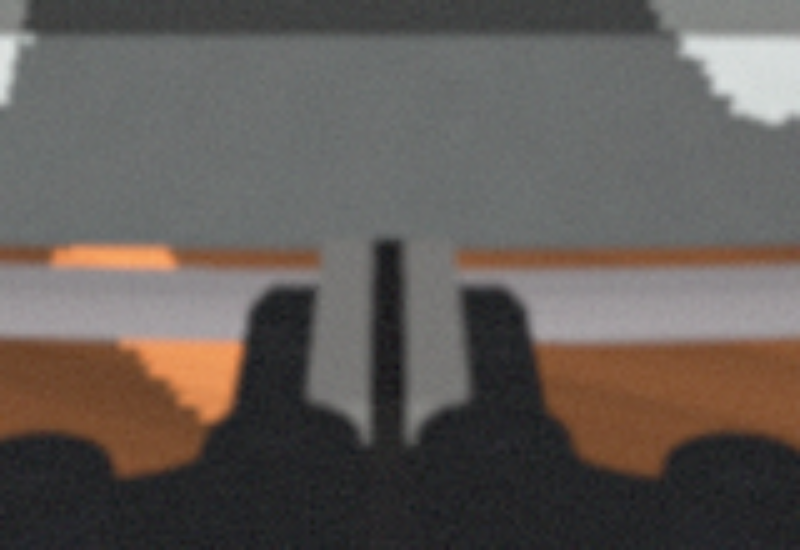

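{"fn": "move_arm", "kwargs": {
  "series": [
    [255,[0,0,2.5],[0,0,0]],
    [255,[3.6,1,0],[0,0,0]],
    [255,[3.57,1,0],[0,0,0]],
    [255,[0,0,-0.6],[0,0,0]],
    [255,[0,0,0],[0,0,0]],
    [255,[0,0,0],[0,0,0]]
  ]
}}

```text
time_s: 4.77
position: [0.5693, -0.1827, 0.1044]
tool_rot: [[0.961, 0.276, -0.001], [0.276, -0.961, 0.001], [-0.001, -0.001, -1.0]]
ft_force: [1.7, 1.1, 2.1]
grip_width: 0.0006
```

{"fn": "move_arm", "kwargs": {
  "series": [
    [255,[0,0,-0.2],[0,0,0]],
    [255,[0,0,-0.2],[0,0,0]],
    [255,[0,0,-0.1],[0,0,0]],
    [255,[0,0,0],[0,0,0]],
    [255,[0,0,0],[0,0,0]]
  ]
}}

```text
time_s: 5.18
position: [0.57, -0.1833, 0.101]
tool_rot: [[0.962, 0.275, 0.003], [0.275, -0.962, -0.001], [0.003, 0.001, -1.0]]
ft_force: [3.6, 2.5, 6.0]
grip_width: -0.0001
```

Run:
```python
from h import *
for k in range(4):
    env.get_image('top');s=env.observe();print(np.round(s['position'],4),np.round(s['ft_force'],2))
```

```text
[ 0.57   -0.1833  0.101 ] [2.79 1.67 6.43]
[ 0.57   -0.1833  0.101 ] [2.06 0.71 7.72]
[ 0.57   -0.1833  0.101 ] [2.59 1.97 6.97]
[ 0.57   -0.1833  0.101 ] [2.68 1.53 7.42]
```

{"fn": "move_arm", "kwargs": {
  "series": [
    [255,[0,0,1.5],[0,0,0]],
    [255,[-1.2,4,0],[0,0,0]],
    [255,[-1.3,4,0],[0,0,0]],
    [255,[0,0.6,0],[0,0,0]],
    [255,[0,0,-0.8],[0,0,0]],
    [255,[0,0,0],[0,0,0]],
    [255,[0,0,0],[0,0,0]]
  ]
}}

```text
time_s: 5.97
position: [0.5446, -0.0984, 0.1061]
tool_rot: [[0.962, 0.274, -0.001], [0.274, -0.962, 0.0], [-0.001, -0.0, -1.0]]
ft_force: [-0.2, -0.6, -0.3]
grip_width: -0.0
```

{"fn": "move_arm", "kwargs": {
  "series": [
    [255,[0,0,-0.2],[0,0,0]],
    [255,[0,0,-0.2],[0,0,0]],
    [255,[0,0,-0.2],[0,0,0]],
    [255,[0,0,0],[0,0,0]],
    [255,[0,0,0],[0,0,0]]
  ]
}}

```text
time_s: 6.38
position: [0.545, -0.0978, 0.1008]
tool_rot: [[0.961, 0.275, 0.0], [0.275, -0.961, -0.0], [0.0, 0.0, -1.0]]
ft_force: [0.4, -0.1, 1.1]
grip_width: -0.0002
```

{"fn": "move_arm", "kwargs": {
  "series": [
    [255,[0,0,-0.4],[0,0,0]],
    [255,[0,0,-0.4],[0,0,0]],
    [255,[0,0,-0.4],[0,0,0]],
    [255,[0,0,-0.2],[0,0,0]],
    [255,[0,0,0],[0,0,0]],
    [255,[0,0,0],[0,0,0]]
  ]
}}

```text
time_s: 6.88
position: [0.5452, -0.0979, 0.087]
tool_rot: [[0.961, 0.275, 0.001], [0.275, -0.961, -0.001], [0.001, 0.001, -1.0]]
ft_force: [-0.5, -3.3, 7.2]
grip_width: 0.0003
```

{"fn": "move_arm", "kwargs": {
  "series": [
    [255,[0,0,3],[0,0,0]],
    [255,[1,-3.4,0.2],[0,0,0]],
    [255,[1,-3.4,0],[0,0,0]],
    [255,[1,-3.4,0],[0,0,0]],
    [255,[1,-3.4,0],[0,0,0]],
    [255,[0.85,-3.5,0],[0,0,0]],
    [255,[0,0,-1],[0,0,0]],
    [255,[0,0,-0.2],[0,0,0]],
    [255,[0,0,0],[0,0,0]],
    [255,[0,0,0],[0,0,0]]
  ]
}}

```text
time_s: 7.72
position: [0.5931, -0.2669, 0.1065]
tool_rot: [[0.961, 0.276, -0.001], [0.276, -0.961, 0.001], [-0.001, -0.001, -1.0]]
ft_force: [0.2, -0.3, 0.8]
grip_width: -0.0001
```

{"fn": "move_arm", "kwargs": {
  "series": [
    [255,[0,0,-0.2],[0,0,0]],
    [255,[0,0,-0.2],[0,0,0]],
    [255,[0,0,-0.2],[0,0,0]],
    [255,[0,0,0],[0,0,0]],
    [255,[0,0,0],[0,0,0]]
  ]
}}

```text
time_s: 8.13
position: [0.5935, -0.268, 0.1011]
tool_rot: [[0.961, 0.276, 0.0], [0.276, -0.961, 0.0], [0.0, 0.0, -1.0]]
ft_force: [-0.0, 1.5, 2.1]
grip_width: -0.0
```

{"fn": "move_arm", "kwargs": {
  "series": [
    [255,[0,0,-0.4],[0,0,0]],
    [255,[0,0,-0.4],[0,0,0]],
    [255,[0,0,-0.3],[0,0,0]],
    [255,[0,0,-0.3],[0,0,0]],
    [255,[0,0,0],[0,0,0]],
    [255,[0,0,0],[0,0,0]]
  ]
}}

```text
time_s: 8.63
position: [0.5937, -0.2678, 0.0879]
tool_rot: [[0.961, 0.276, 0.001], [0.276, -0.961, 0.0], [0.001, 0.0, -1.0]]
ft_force: [-0.8, 4.3, 12.2]
grip_width: -0.0001
```

{"fn": "move_arm", "kwargs": {
  "series": [
    [255,[0,0,-0.15],[0,0,0]],
    [255,[0,0,0],[0,0,0]],
    [255,[0,0,0],[0,0,0]],
    [255,[0,0,0],[0,0,0]]
  ]
}}

```text
time_s: 8.97
position: [0.5937, -0.2678, 0.0867]
tool_rot: [[0.961, 0.276, 0.001], [0.276, -0.961, 0.0], [0.001, 0.0, -1.0]]
ft_force: [-2.2, 5.6, 12.5]
grip_width: 0.0001
```

{"fn": "move_arm", "kwargs": {
  "series": [
    [255,[0,0,0],[0,0,0]],
    [255,[0,0,0],[0,0,0]],
    [255,[0,0,0],[0,0,0]],
    [255,[0,0,0],[0,0,0]],
    [255,[0,0,0],[0,0,0]],
    [255,[0,0,0],[0,0,0]],
    [255,[0,0,0],[0,0,0]],
    [255,[0,0,0],[0,0,0]],
    [255,[0,0,0],[0,0,0]],
    [255,[0,0,0],[0,0,0]]
  ]
}}

```text
time_s: 9.8
position: [0.5937, -0.2678, 0.0867]
tool_rot: [[0.961, 0.276, 0.002], [0.276, -0.961, 0.0], [0.002, 0.0, -1.0]]
ft_force: [-2.6, 5.6, 12.7]
grip_width: 0.0002
```

Run:
```python
from h import *
P=[];F=[]
for k in range(5):
    i=env.get_image('wrist');s=env.observe();P.append(s['position']);F.append(s['ft_force'])
print(s['time_s'],np.mean(P,0),np.mean(F,0),np.round(F,1));cv2.imwrite('pics/w3.png',i['color'][...,::-1])
```

```text
10.05 [ 0.59367731 -0.26779186  0.08672904] [-1.63629686  5.68444107 13.2439689 ] [[-1.6  5.3 13.4]
 [-1.4  5.  13.1]
 [-2.3  5.9 13.3]
 [-0.8  5.3 13.3]
 [-2.   6.9 13.2]]
```

View pics/w3.png

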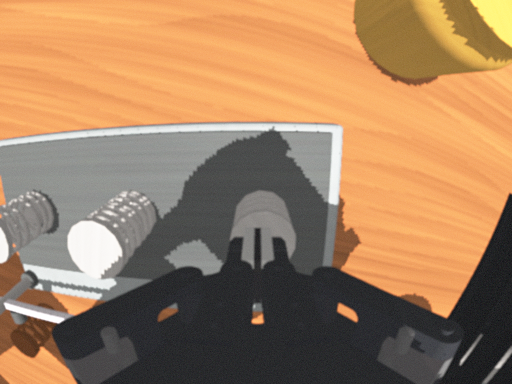

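{"fn": "move_arm", "kwargs": {
  "series": [
    [255,[-0.03,0.1,-0.03],[0,0,0]],
    [255,[0,0,0],[0,0,0]],
    [255,[0,0,0],[0,0,0]]
  ]
}}

```text
time_s: 10.3
position: [0.5936, -0.2675, 0.0867]
tool_rot: [[0.961, 0.276, 0.002], [0.276, -0.961, -0.001], [0.002, 0.002, -1.0]]
ft_force: [-1.1, 2.7, 12.8]
grip_width: -0.0001
```

{"fn": "move_arm", "kwargs": {
  "series": [
    [255,[0,0,0],[0,0,0]],
    [255,[0,0,0],[0,0,0]],
    [255,[0,0,0],[0,0,0]],
    [255,[0,0,0],[0,0,0]],
    [255,[0,0,0],[0,0,0]],
    [255,[0,0,0],[0,0,0]],
    [255,[0,0,0],[0,0,0]],
    [255,[0,0,0],[0,0,0]],
    [255,[0,0,0],[0,0,0]],
    [255,[0,0,0],[0,0,0]]
  ]
}}

```text
time_s: 11.13
position: [0.5936, -0.2675, 0.0866]
tool_rot: [[0.961, 0.275, 0.002], [0.275, -0.961, -0.001], [0.002, 0.002, -1.0]]
ft_force: [-1.2, 2.4, 12.6]
grip_width: -0.0001
```

{"fn": "move_arm", "kwargs": {
  "series": [
    [255,[0,0,2],[0,0,0]],
    [75,[0,0,4],[0,0,0]],
    [75,[0,0,2],[0,0,0]],
    [75,[0,0,0],[0,0,0]],
    [75,[0,0,0],[0,0,0]],
    [75,[0,0,0],[0,0,0]],
    [75,[0,0,0],[0,0,0]],
    [75,[0,0,0],[0,0,0]]
  ]
}}

```text
time_s: 11.8
position: [0.5927, -0.2672, 0.1636]
tool_rot: [[0.961, 0.275, -0.002], [0.275, -0.961, 0.001], [-0.002, -0.002, -1.0]]
ft_force: [-0.2, -0.2, 0.5]
grip_width: 0.0604
```

Run:
```python
from h import *
i=env.get_image('wrist');s=env.observe();print(s['time_s'],s['position'],s['ft_force'],s['grip_width'])
cv2.imwrite('pics/w4.png',i['color'][...,::-1])
for c,st in blobs(i['color'],225,300,9000,(20,20,500,330)): print(c,st,plane(*fray(i,*c),.09))
```

```text
11.85 [ 0.59273326 -0.26725455  0.16381477] [-0.21684389 -0.84259537  0.83601557] 0.06030561975187455
[299.92281879 138.72651007] [232 119  88  63 596] [ 0.6466756 -0.2811504  0.09     ]
[143.59574468 202.95248227] [ 123  182   42   44 1410] [ 0.56992101 -0.18323409  0.09      ]
[ 52.83995327 201.56542056] [ 38 183  30  38 856] [ 0.54511472 -0.09703348  0.09      ]
[106.21212121 239.8037518 ] [ 64 233  80  15 693] [ 0.5274812  -0.15435089  0.09      ]
[234.8315508  278.51871658] [203 275  64   8 374] [ 0.52720148 -0.26614754  0.09      ]
```

View pics/w4.png

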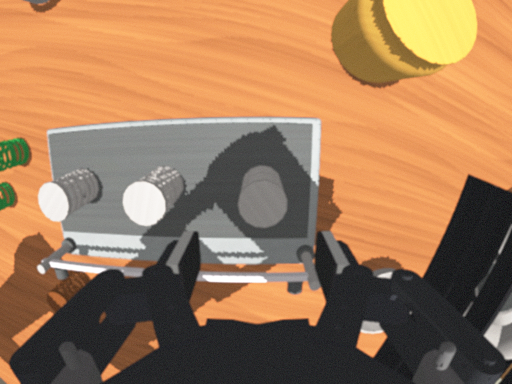

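{"fn": "move_arm", "kwargs": {
  "series": [
    [75,[0.13,-0.15,0],[0,0,0]],
    [75,[0,0,-3],[0,0,0]],
    [75,[0,0,-3],[0,0,0]],
    [75,[0,0,-3],[0,0,0]],
    [75,[0,0,-1.8],[0,0,0]],
    [75,[0,0,0],[0,0,0]],
    [75,[0,0,0],[0,0,0]]
  ]
}}

```text
time_s: 12.43
position: [0.5943, -0.2689, 0.0566]
tool_rot: [[0.961, 0.275, -0.001], [0.275, -0.961, 0.001], [-0.001, -0.001, -1.0]]
ft_force: [0.5, -0.6, 0.9]
grip_width: 0.0604
```

{"fn": "move_arm", "kwargs": {
  "series": [
    [180,[0,0,0],[0,0,0]],
    [180,[0,0,0],[0,0,0]],
    [180,[0,0,0],[0,0,0]],
    [180,[0,0,0],[0,0,0]],
    [180,[0,0,0],[0,0,0]],
    [180,[0,0,0],[0,0,0]]
  ],
  "newtons": 40
}}

```text
time_s: 12.93
position: [0.5951, -0.2693, 0.059]
tool_rot: [[0.961, 0.275, 0.003], [0.275, -0.961, -0.002], [0.002, 0.003, -1.0]]
ft_force: [0.0, 0.2, 7.0]
grip_width: 0.0351
```

{"fn": "move_arm", "kwargs": {
  "series": [
    [180,[0,0,1],[0,0,0]],
    [180,[0,0,1.5],[0,0,0]],
    [180,[0,0,2.5],[0,0,0]],
    [180,[0,0,3.5],[0,0,0]],
    [180,[0,0,3.5],[0,0,0]],
    [180,[0,0,1.5],[0,0,0]],
    [180,[0,0,0],[0,0,0]]
  ]
}}

```text
time_s: 13.52
position: [0.5954, -0.2694, 0.1974]
tool_rot: [[0.961, 0.275, 0.007], [0.276, -0.961, -0.005], [0.005, 0.007, -1.0]]
ft_force: [0.7, 0.8, -1.6]
grip_width: 0.0351
```

Run:
```python
from h import *
i=env.get_image('wrist');s=env.observe();print(s['time_s'],s['position'],s['ft_force'],s['grip_width'])
a=i['color'][...,::-1]
j=env.get_image('scene')['color'][60:220,130:330,::-1]
cv2.imwrite('pics/w5.png',np.hstack([a[:,:],cv2.resize(j,(288,384))]))
```

```text
13.5667 [ 0.59461301 -0.26896135  0.19417598] [-0.01267893  1.7537089  -2.38763063] 0.03519240380179746
```

View pics/w5.png

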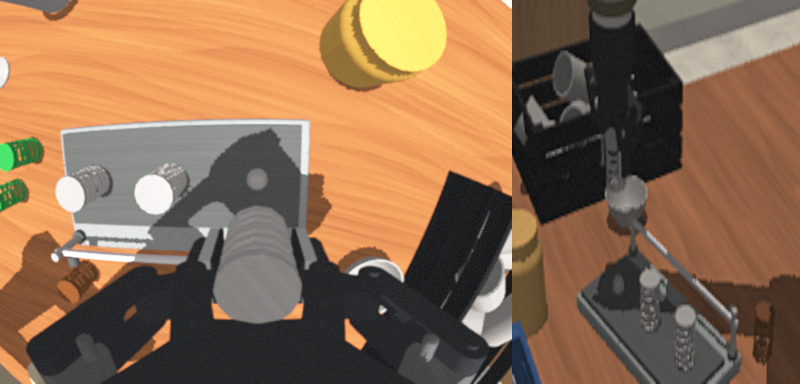

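{"fn": "move_arm", "kwargs": {
  "series": [
    [180,[0,2.5,0],[0,0,0]],
    [180,[0,3.7,0],[0,0,0]],
    [180,[0,3.8,0],[0,0,0]],
    [180,[0,3.8,0],[0,0,0]],
    [180,[0,3.8,0],[0,0,0]],
    [180,[0,3.8,0],[0,0,0]],
    [180,[0,3.8,0],[0,0,0]],
    [180,[0,3.8,0],[0,0,0]],
    [180,[0,3.8,0],[0,0,0]],
    [180,[0,3.8,0],[0,0,0]]
  ]
}}

```text
time_s: 14.45
position: [0.5932, 0.099, 0.19]
tool_rot: [[0.961, 0.275, -0.004], [0.275, -0.961, 0.0], [-0.004, -0.001, -1.0]]
ft_force: [0.6, -1.2, -1.1]
grip_width: 0.0352
```

{"fn": "move_arm", "kwargs": {
  "series": [
    [180,[0,3.8,0],[0,0,0]],
    [180,[0,3.8,0],[0,0,0]],
    [180,[0,3.8,0],[0,0,0]],
    [180,[0,2.6,0],[0,0,0]],
    [180,[0,1,0],[0,0,0]],
    [180,[0,0,0],[0,0,0]],
    [180,[0,0,0],[0,0,0]]
  ]
}}

```text
time_s: 15.03
position: [0.594, 0.2465, 0.1907]
tool_rot: [[0.961, 0.276, -0.002], [0.276, -0.961, -0.001], [-0.003, 0.0, -1.0]]
ft_force: [0.1, 0.9, -1.5]
grip_width: 0.0354
```

Run:
```python
from h import *
i=env.get_image('wrist');s=env.observe();print(s['time_s'],s['position'],s['ft_force'],s['grip_width'],np.round(s['tool_rot'],3))
a=i['color'][...,::-1]
b=cv2.imread('pics/w5.png')[:,:512]
f=lambda x:cv2.resize(x[140:260,200:320],None,fx=3.3,fy=4.5,interpolation=cv2.INTER_CUBIC)
cv2.imwrite('pics/w6.png',np.hstack([f(b),f(a)]));cv2.imwrite('pics/w6f.png',a)
```

```text
15.0833 [0.5942468  0.24583032 0.19107895] [ 0.63135831 -0.50862504 -1.48792882] 0.035180329204926725 [[ 0.962  0.274 -0.002]
 [ 0.274 -0.962 -0.001]
 [-0.002  0.    -1.   ]]
```

View pics/w6.png

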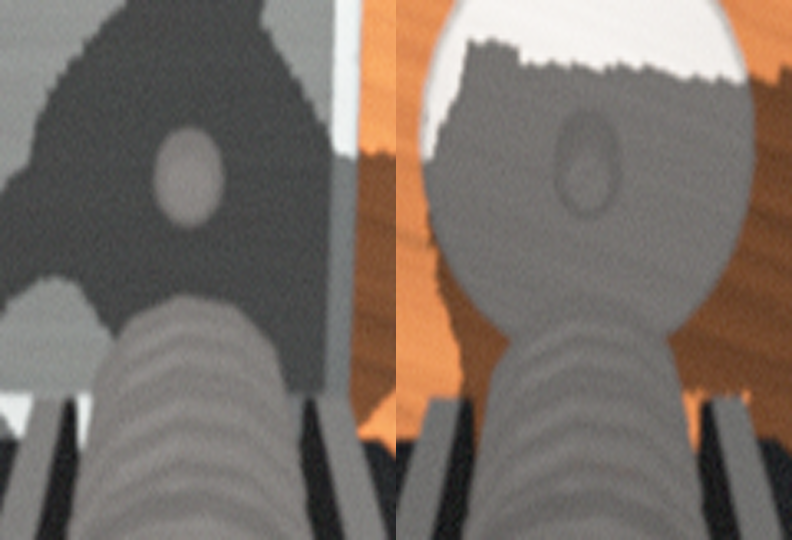

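View pics/w6f.png

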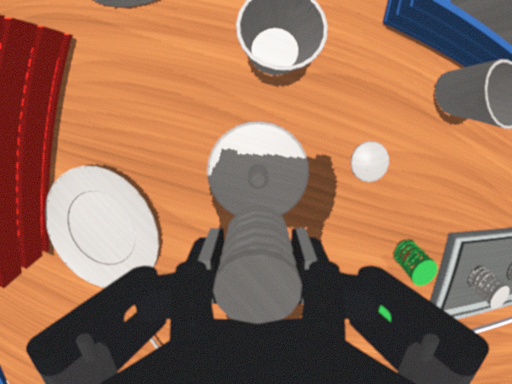

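Run:
```python
from h import *
i=env.get_image('wrist');s=env.observe();p=s['position'];print(s['time_s'],p)
im=i['color'];hsv=cv2.cvtColor(im,cv2.COLOR_RGB2HSV)
m=((hsv[...,1]<50)&(hsv[...,2]>60)).astype(np.uint8);m[:115]=0;m[205:]=0;m[:,:200]=0;m[:,318:]=0
pts=np.argwhere(m)[:,::-1]
# disc edge -> points on plane z=.012, circle fit
c,_=cv2.findContours(m,cv2.RETR_EXTERNAL,cv2.CHAIN_APPROX_NONE)
c=max(c,key=cv2.contourArea)[:,0];c=c[(c[:,1]<195)]
w=np.array([plane(*fray(i,*q),.012)[:2] for q in c])
A=np.c_[2*w,np.ones(len(w))];x=np.linalg.lstsq(A,(w**2).sum(1),rcond=None)[0]
print('disc',x[:2],'r',np.sqrt(x[2]+x[0]**2+x[1]**2))
print('pin top',plane(*fray(i,257.6,181),.042))
# same for spigot, with camera moved rigidly to the earlier pose
i2=dict(i);i2['position']=np.array(i['position'])+np.array([.59461,-.26896,.19418])-p
print('spigot',plane(*fray(i2,257.3,179.3),.040),'tcp then .5946 -.2690')
```

```text
15.1333 [0.59443762 0.24553966 0.19140689]
disc [0.59436251 0.24686994] r 0.053279146254867696
pin top [0.59277146 0.24576002 0.042     ]
spigot [ 0.59333947 -0.26833444  0.04      ] tcp then .5946 -.2690
```

{"fn": "move_arm", "kwargs": {
  "series": [
    [180,[0,0.04,-2.5],[0,0,0]],
    [180,[0,0,-3],[0,0,0]],
    [180,[0,0,-3],[0,0,0]],
    [180,[0,0,-2],[0,0,0]],
    [180,[0,0,-0.8],[0,0,0]],
    [180,[0,0,0],[0,0,0]],
    [180,[0,0,0],[0,0,0]]
  ]
}}

```text
time_s: 15.72
position: [0.595, 0.2468, 0.08]
tool_rot: [[0.962, 0.274, 0.001], [0.274, -0.962, 0.0], [0.001, 0.0, -1.0]]
ft_force: [-0.5, 0.0, -1.2]
grip_width: 0.0351
```

Run:
```python
from h import *
i=env.get_image('wrist');s=env.observe();print(s['time_s'],s['position'],s['ft_force'],s['grip_width'])
j=env.get_image('scene')
cv2.imwrite('pics/w7.png',np.hstack([cv2.resize(i['color'][130:290,170:350,::-1],(400,356)),cv2.resize(j['color'][240:350,250:374,::-1],(400,356))]))
```

```text
15.7667 [0.59525809 0.24713294 0.08066578] [-0.13397895  0.08177638 -0.5683075 ] 0.0349926498383137
```

View pics/w7.png

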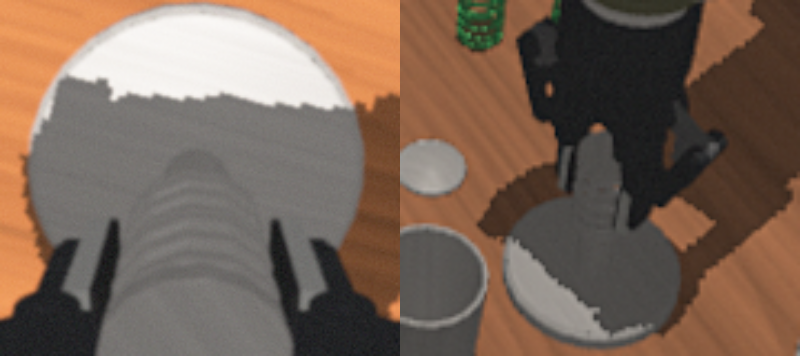

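{"fn": "move_arm", "kwargs": {
  "series": [
    [180,[-0.07,-0.07,0],[0,0,0]],
    [180,[0,0,-0.4],[0,0,0]],
    [180,[0,0,-0.3],[0,0,0]],
    [180,[0,0,-0.3],[0,0,0]],
    [180,[0,0,-0.2],[0,0,0]],
    [180,[0,0,0],[0,0,0]],
    [180,[0,0,0],[0,0,0]]
  ]
}}

```text
time_s: 16.4
position: [0.5936, 0.2469, 0.0668]
tool_rot: [[0.961, 0.275, -0.0], [0.275, -0.961, -0.0], [-0.0, -0.0, -1.0]]
ft_force: [0.5, 0.5, -0.4]
grip_width: 0.0353
```

{"fn": "move_arm", "kwargs": {
  "series": [
    [180,[0,0,-0.2],[0,0,0]],
    [180,[0,0,-0.2],[0,0,0]],
    [180,[0,0,-0.1],[0,0,0]],
    [180,[0,0,0],[0,0,0]],
    [180,[0,0,0],[0,0,0]]
  ]
}}

```text
time_s: 16.82
position: [0.5936, 0.2469, 0.0619]
tool_rot: [[0.961, 0.275, -0.0], [0.275, -0.961, -0.0], [-0.0, -0.0, -1.0]]
ft_force: [0.7, -0.3, -0.6]
grip_width: 0.0352
```

{"fn": "move_arm", "kwargs": {
  "series": [
    [180,[0,0,-0.4],[0,0,0]],
    [180,[0,0,-0.4],[0,0,0]],
    [180,[0,0,-0.4],[0,0,0]],
    [180,[0,0,-0.3],[0,0,0]],
    [180,[0,0,-0.2],[0,0,0]],
    [180,[0,0,0],[0,0,0]],
    [180,[0,0,0],[0,0,0]]
  ]
}}

```text
time_s: 17.4
position: [0.5936, 0.2469, 0.0449]
tool_rot: [[0.961, 0.275, -0.0], [0.275, -0.961, -0.0], [-0.0, -0.0, -1.0]]
ft_force: [0.4, 0.2, -0.6]
grip_width: 0.0351
```

{"fn": "move_arm", "kwargs": {
  "series": [
    [180,[0,0,-0.1],[0,0,0]],
    [180,[0,0,0],[0,0,0]],
    [180,[0,0,-0.1],[0,0,0]],
    [180,[0,0,0],[0,0,0]],
    [180,[0,0,0],[0,0,0]]
  ]
}}

```text
time_s: 17.82
position: [0.5936, 0.2469, 0.043]
tool_rot: [[0.961, 0.275, 0.0], [0.275, -0.961, 0.0], [0.0, -0.0, -1.0]]
ft_force: [-0.8, 0.5, -0.7]
grip_width: 0.0352
```

{"fn": "move_arm", "kwargs": {
  "series": [
    [180,[0,0,-0.1],[0,0,0]],
    [180,[0,0,0],[0,0,0]],
    [180,[0,0,-0.1],[0,0,0]],
    [180,[0,0,0],[0,0,0]],
    [180,[0,0,0],[0,0,0]]
  ]
}}

```text
time_s: 18.23
position: [0.5937, 0.2469, 0.0411]
tool_rot: [[0.961, 0.275, 0.0], [0.275, -0.961, 0.0], [0.0, -0.0, -1.0]]
ft_force: [0.6, 0.7, 0.1]
grip_width: 0.0352
```

{"fn": "move_arm", "kwargs": {
  "series": [
    [180,[0,0,-0.05],[0,0,0]],
    [180,[0,0,0],[0,0,0]],
    [180,[0,0,0],[0,0,0]]
  ]
}}

```text
time_s: 18.48
position: [0.5937, 0.2469, 0.041]
tool_rot: [[0.961, 0.275, 0.0], [0.275, -0.961, 0.0], [0.0, 0.0, -1.0]]
ft_force: [-2.5, -1.5, 4.3]
grip_width: 0.0354
```

{"fn": "move_arm", "kwargs": {
  "series": [
    [150,[0,0,0.05],[0,0,0]],
    [130,[0,0,0],[0,0,0]],
    [100,[0,0,0],[0,0,0]],
    [60,[0,0,0],[0,0,0]],
    [60,[0,0,0],[0,0,0]],
    [60,[0,0,0],[0,0,0]],
    [60,[0,0,0],[0,0,0]]
  ]
}}

```text
time_s: 19.07
position: [0.5936, 0.2469, 0.041]
tool_rot: [[0.961, 0.275, -0.0], [0.275, -0.961, 0.0], [-0.0, -0.0, -1.0]]
ft_force: [-0.3, 0.3, 0.2]
grip_width: 0.0658
```

{"fn": "move_arm", "kwargs": {
  "series": [
    [60,[0,0,1],[0,0,0]],
    [60,[0,0,2.5],[0,0,0]],
    [60,[0,0,3.5],[0,0,0]],
    [60,[0,0,3.5],[0,0,0]],
    [60,[0,0,3],[0,0,0]],
    [60,[-3,0,1],[0,0,0]],
    [60,[-3.5,0,0],[0,0,0]],
    [60,[-3,0,0],[0,0,0]],
    [60,[0,0,0],[0,0,0]],
    [60,[0,0,0],[0,0,0]]
  ]
}}

```text
time_s: 19.9
position: [0.4977, 0.2471, 0.1874]
tool_rot: [[0.961, 0.276, 0.001], [0.276, -0.961, 0.0], [0.001, 0.0, -1.0]]
ft_force: [-0.2, 0.2, -0.5]
grip_width: 0.0652
```

Run:
```python
from h import *
i=env.get_image('wrist');s=env.observe();print(s['time_s'],s['position'],s['ft_force'],s['grip_width'])
j=env.get_image('scene');t=env.get_image('top')
for c,st in blobs(t['color'],200,60,1500,(100,160,360,215)): print(c,st[4],plane(*ray(t,*c),.09)[:2],plane(*ray(t,*c),.072)[:2])
cv2.imwrite('pics/w8.png',np.hstack([cv2.resize(i['color'][...,::-1],(400,300)),cv2.resize(j['color'][140:380,170:490,::-1],(400,300))]))
cv2.imwrite('pics/s8.png',cv2.resize(j['color'][250:350,250:375,::-1],None,fx=6,fy=6,interpolation=cv2.INTER_CUBIC))
```

```text
19.95 [0.49880352 0.24700872 0.18709963] [0.62351051 0.36852599 0.07272013] 0.06541253044241646
[141.78684531 194.48355664] 821 [0.58721603 0.22810426] [0.58968557 0.23252785]
[294.3826087  197.45217391] 115 [ 0.57011416 -0.1827145 ] [ 0.57233679 -0.18422189]
[262.45378151 207.31092437] 119 [ 0.54534566 -0.09614313] [ 0.54721071 -0.09640069]
```

View pics/w8.png

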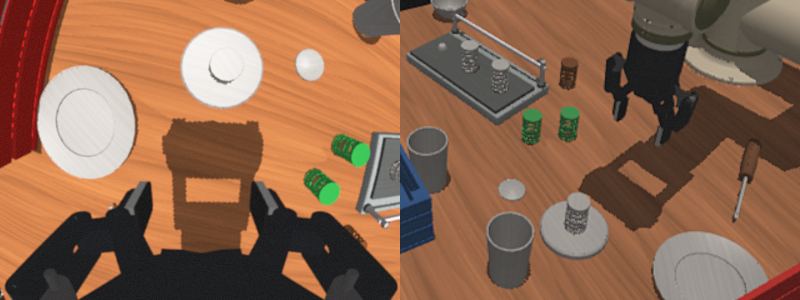

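View pics/s8.png

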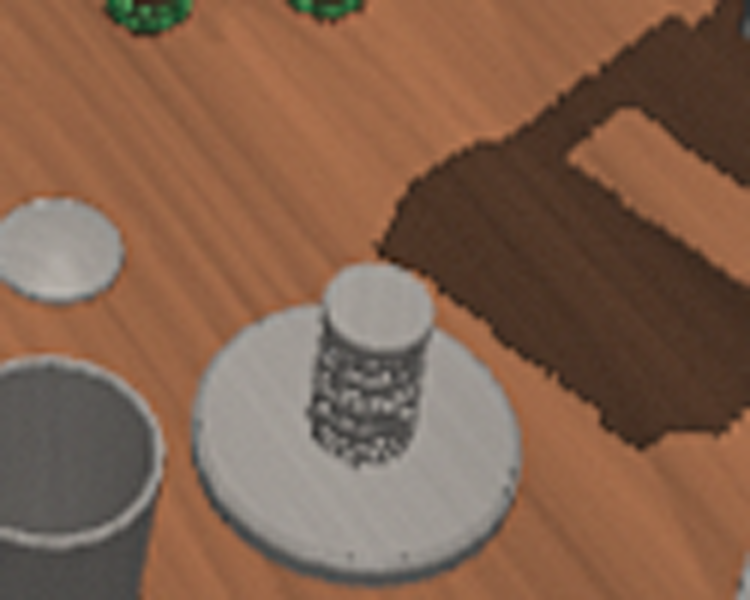

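Run:
```python
from h import *
j=env.get_image('scene')
a=np.linspace(0,6.28,60)
for z in(.072,.012):
    p=np.array([proj(j,[.594+.018*np.cos(t),.2468+.018*np.sin(t),z]) for t in a]);print(z,((p.min(0)-250)*6).round(),((p.max(0)-250)*6).round())
```

```text
0.072 [319. 263.] [432. 351.]
0.012 [303. 383.] [411. 471.]
```

```bash
python3 -c "
from rig import env
print(env.close_job(), env.observe()['time_s'])"
```

```text
the job is handed in; nothing more can be done
the job is handed in; nothing more can be done
```

The sound spring is on the guide pin, the other two are still on the tester, and the job is handed in at about 20 s of robot time. No verdict was reported.

- **Gauge bar:** I touched it with the closed fingertips. They met it at TCP z 0.0864 m, which puts the top edge about 72.4 mm above the table.
- **Middle spring (stiff):** it gave about 7 N after 3 mm, so I stopped there. Pressing it to the bar would have passed 20 N.
- **Left spring, nearest the dispenser base (tired):** it gave about 7 N at the bar.
- **Right spring (sound):** it gave about 13 N within 0.4 mm of the bar. I held it there for over a second. There was about 5.7 N of sideways force during that hold, so I eased it to about 2.5 N and held for another second.
- **Placing:** I lifted the sound spring off and lowered it over the pin with no resistance until it seated at TCP z 0.041 m, as predicted. I then released it and backed the arm away.

**Last checks:**
- In the scene picture, the cap and foot outlines match an upright, fully seated spring to about 1 pixel.
- In the top view, the other two springs show no shift from where they began.
- The arm was clear of everything. I did not measure the tumblers and bowl again; the moves stayed clear of them, and the part of the last pictures where they show looked undisturbed.
- My two estimates of the pin's position differed by about 1–2 mm, but the spring slid on without force.

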